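# Find the heavy side of the mill's crank wheel and hold it down

## Task

The grey crank wheel of the green hand mill is out of balance: a heavy lump is hidden somewhere inside it. Grip the wooden crank handle and turn the wheel at least one full turn (either way) to feel where its heavy side is, then bring the heavy side to the lowest point of the slope and finish there with the wheel still and the handle still gripped between the fingers. Do not disturb the things standing around.

Things in the scene. Friction and masses are not known exactly. Their poses are not given: they have to be found in the camera images.
- mill: Green hand mill fixed to the table: foot plate 150x130x14 mm, column, sloping housing that carries the grey crank wheel. Origin on the table straight below the hub, 25 mm in front of the plate's centre; x points away from the robot's side, z up. In this frame the axle points outward through the wheel's face along n = (-0.643, 0, 0.766); upslope in the wheel's plane is u = (0.766, 0, 0.643).
- hub (a point): Point on the axle at the back of the wheel, 115 mm above the mill's origin. The wheel is a grey disc of radius 72 mm, 26 mm thick: its face is 26 mm from here along n, and a steel hub cap (radius 16 mm) stands 9 mm out of the face.
- wheel (a joint): Wheel angle q in rad, 0 = handle at the top of the slope, growing counterclockwise as seen from the robot; starts within -0.5..0.5 and counts on over many turns. Handle middle = hub + 50 mm (cos q u + sin q y) + 53 mm n, y the mill's y axis. The bearing drags with about 0.15 N m either way (3 N at the handle), so the wheel stays where it is left.
- handle: Wooden crank handle: cylinder 22 mm in diameter, 46 mm long, standing out of the wheel's face parallel to n, 50 mm from the axle; it spins freely on its own pin. Origin at its foot, 4 mm off the wheel's face. Its weight is balanced. The force felt at rest may hold up to 3 N left over from the bearing drag, of either sign: turning both ways and averaging leaves the weight alone.
- handle_mid (a point): Middle of the wooden handle, 23 mm from its foot.
- low_point (a point): Fixed point in the wheel, 45 mm straight downslope of the axle, where the heavy side belongs. The lump (about 0.4 kg, 45 mm from the axle) is sealed inside the wheel, unseen, in a new direction each time; its weight adds up to 0.11 N m (2.3 N at the handle) to the drag where it is being lifted and takes as much off where it sinks; all else is balanced.
- can_1: drinks can, loose bystander, 66x66x115 mm, origin at the centre of its underside; leave alone
- lemon_1: lemon, loose bystander, 78x55x56 mm, origin at the centre of its underside; leave alone
- spice_jar_1: spice jar with green lid, loose bystander, 46x46x106 mm, origin at the centre of its underside; leave alone
- pot_1: small round tub with grey lid, loose bystander, 69x69x41 mm, origin at the centre of its underside; leave alone
- tin_1: flat fish tin, loose bystander, 63x105x25 mm, origin at the centre of its underside; leave alone
Mind the look-alikes: they are no part of the job. Of the things shaped like the mill, the green one is meant.

How it is judged:
By the outcome, as a careful person would: the job done as asked, in the order asked, and still so for the second after the job is handed in, while the arm keeps its last pose, push and grip.
It also fails if it takes over 72 s, if anything falls off the work surface, if the arm or the gripper's body presses on something with over 40 N, if the wrist force passes 120 N, or if a joint passes its speed limit or range.

## Robot

A 6-joint arm with a two-finger parallel gripper is mounted at the origin on a cart in front of the work surface, level with it; the furniture and walls round the work are solid. World frame = base frame: x ahead of the robot, y to its left, z up, the work surface at z = 0. Lengths are in mm, angles in rad, forces in N, time in s.
With the tool pointing down it reaches from about 300 to 875 mm from the base axis. Payload 6.4 kg.
Tool frame: the origin (TCP) lies on the centre line of the jaws, within the pads' length; the fingertips stand 17 mm ahead of it and the grasp point (between the pads) lies 2 mm behind it; z points along the fingers, y is the line along which they close (so a half turn about z gives the same grasp; the last joint's range is limited). The gripper opens to 85 mm and grips with 20 to 120 N. Pads are 22 mm wide; open, the fingers measure 114 mm over their backs; the gripper's body (76 mm by 85 mm) begins 54 mm behind the grasp point. The pads swing forward as they close: fully open they stand 13 mm farther back than shut.
Start: joints at [0.896, 0.181, 1.607, -0, 1.354, -0.206], TCP at [259.786, 512.984, 248.288] pointing down, gripper open.
Joint ranges: [-2.99, 2.99], [-0.89, 2.07], [0.3, 2.58], [-1.14, 4.28], [0, 2.63], [-3.12, 3.12]. Speed limits (rad/s): [2.57, 2.57, 3.01, 3.14, 3.14, 3.14].

## Interface

Orientations are given as a unit quaternion [w, x, y, z].
In Python, from cell import robot gives the robot as it stands. The module is installed in compiled form; this text tells all that it offers.
- The arm moves only by the tool move_arm, never from a script. Its argument "steps" is a list of rows, each a list of 7 numbers: the turn, a rotation vector about the world's x, y, z normalised to -1 to 1, where 1 is 0.1 rad, then the shift along the world's x, y, z normalised to -1 to 1, where 1 is 25 mm, then the opening, from -1 (shut) to 1 (fully open). A call has 1 to 20 rows; each row shifts and turns the commanded pose from where the row before left it; what a row does not reach is not made up. A row lasts 1/8 s, in which the tool goes at most 62.5 mm and 10.7 degrees, less where a joint would pass 70% of its speed; a pose out of reach is approached as far as the arm can. A call with a number of a shift or a turn outside -1 to 1 is refused whole. A call with a gripper value outside its range is refused whole. The fingers move at their own pace and stop on an object; "grip_force" is the grip in N (left out, the last holds). Time passes only in rows, so rows that do not move let the fingers close. It gives the time, the measured TCP pose, the force, the opening and the grip force at its end, in the units of the state.
- robot.read_state(): the state, without advancing time (a new reading comes with each control period).
- robot.snapshot(name): name is "scene" or "top" or "wrist"; returns (picture, depth): 400x640x3 uint8, red, green, blue; 400x640 float32, mm along the optical axis (not along the pixel's ray), 0 where there is no reading.
- robot.calibration(name): a dict with "K" (3x3 intrinsics, pixels), "distortion" ([k1, k2, p1, p2, k3] as OpenCV has them; the pictures are not rectified), "R" (3x3) and "t" (3): a world point X has camera coordinates R X + t; the wrist camera has in their place "T_tool_cam" (4x4, takes a point from camera to tool coordinates, whose origin is the TCP and whose axes are the flange's). Camera axes: x right, y down, z forward; pixel columns grow to the right and rows downward; lengths in mm; the calibration is good to about 2 mm. A picture is of the moment at which its call begins: read the wrist's pose just before it. calibration takes no time and is no camera call.
- robot.close_job(): hands the job in; it is judged then, once.
Trained networks look in the newest picture that a camera, given by its name, has taken for a name from the list of things; names that differ only in an ending like _2 or _b are one class to them, and where a whole thing is asked for, a point or a joint stands for the part that bears it (a point fixed in the world has none). Each returns a list of dicts, best first, with "p" (0 to 1); they miss things now and then, are a little off and sometimes report something else, mostly with a low value. They report only what shows in the picture. A call takes as long as a camera call. They do not tell look-alikes from the thing itself.
- robot.look_for(camera, label): "location" ([x, y, z] in mm, in world coordinates, good to about 4 mm: the middle of the surface that is visible of it).
- robot.outline_of(camera, label): "pixels" (400x640 bool, what is visible of it).
The state is a dict: "time_s": time; "joint_positions": joint angles; "joint_velocities": joint speeds; "joint_efforts": joint torques, N m; "tool_pos": TCP position; "orientation": TCP orientation; "contact_force": force on the tool from outside, world axes, zero at the start; "wrist_torque": the same for the moment, N m; "width": finger opening in mm; "finger_force": force on a finger pad.
Only numpy, scipy, OpenCV 4.12 (cv2) and the standard library are available. Lean on these libraries where they do the work, as an engineer would, in place of code of your own. Each camera call takes 0.05 s, during which the arm holds its last target. There are 200 camera calls.

## Working session

There is one attempt and no reset: what is moved stays moved. The work goes in short steps, Python scripts to look and compute and a tool call to move; the robot and the scene stay as the last step left them, time stands still between calls to the robot, and variables do not carry over. Pictures are saved under pics/ and viewed, at most 10 in all, crops included, and the job is handed in when it is done.

Besides the shell and the picture viewer there is one more tool, called after "Request:" as a command line: name --pt "numbers of a row" for each row, then --argument value for the rest. move_arm: Moves the arm, as the interface text tells. Scaled input: -1 to 1 covers 25 mm each way for a shift and 0.1 rad each way for a turn. Its arguments: {"type":"object","properties":{"steps":{"type":"array","items":{"type":"array","items":{"type":"number"}}},"grip_force":{"type":"number"}},"required":["steps"]}

```bash
mkdir -p pics
python3 - <<'E'
from cell import robot
import cv2,numpy as np
s=robot.read_state();print({k:np.round(v,3).tolist() for k,v in s.items()})
for c in ["scene","top"]:
    p,d=robot.snapshot(c);cv2.imwrite(f"pics/{c}0.png",p[:,:,::-1])
    np.savez(f"pics/{c}0.npz",p=p,d=d)
    for l in ["mill","handle","wheel","can_1","lemon_1","spice_jar_1","pot_1","tin_1"]:
        print(c,l,[(round(r["p"],2),np.round(r["location"]).tolist()) for r in robot.look_for(c,l)])
E
```

```text
{'time_s': 0.0, 'joint_positions': [0.896, 0.182, 1.608, -0.0, 1.354, -0.206], 'joint_velocities': [0.001, 0.001, -0.001, 0.0, 0.0, -0.001], 'joint_efforts': [0.0, -44.489, -35.133, -0.0, 0.009, 0.0], 'tool_pos': [259.443, 512.559, 247.387], 'orientation': [-0.0, 0.232, 0.973, -0.001], 'contact_force': [-0.095, 0.68, 1.024], 'wrist_torque': [0.031, 0.002, -0.022], 'finger_force': 0.0, 'width': 85.3}
scene mill [(0.62, [590.0, -137.0, 98.0]), (0.61, [824.0, -74.0, 99.0]), (0.61, [511.0, -658.0, 106.0])]
scene handle [(0.65, [522.0, -637.0, 198.0]), (0.44, [599.0, -108.0, 190.0]), (0.4, [830.0, -53.0, 193.0])]
scene wheel [(0.88, [497.0, -643.0, 137.0]), (0.74, [579.0, -118.0, 133.0]), (0.73, [810.0, -55.0, 137.0])]
scene can_1 [(0.83, [516.0, 115.0, 73.0])]
scene lemon_1 [(0.81, [629.0, 123.0, 37.0])]
scene spice_jar_1 [(0.71, [598.0, -466.0, 66.0])]
scene pot_1 [(0.77, [639.0, -352.0, 39.0])]
scene tin_1 [(0.68, [482.0, -346.0, 22.0])]
top mill [(0.82, [601.0, -119.0, 128.0]), (0.79, [822.0, -60.0, 133.0]), (0.67, [526.0, -626.0, 130.0])]
top handle [(0.54, [602.0, -100.0, 198.0]), (0.52, [831.0, -46.0, 202.0]), (0.45, [524.0, -632.0, 200.0]), (0.45, [602.0, -116.0, 130.0])]
top wheel [(0.81, [513.0, -622.0, 141.0]), (0.79, [822.0, -50.0, 144.0]), (0.63, [586.0, -110.0, 143.0])]
top can_1 [(0.66, [530.0, 124.0, 110.0])]
top lemon_1 [(0.89, [644.0, 130.0, 47.0])]
top spice_jar_1 [(0.66, [615.0, -447.0, 109.0]), (0.66, [527.0, 125.0, 110.0])]
top pot_1 [(0.64, [655.0, -341.0, 46.0])]
top tin_1 [(0.68, [485.0, -342.0, 26.0])]
```

View pics/scene0.png

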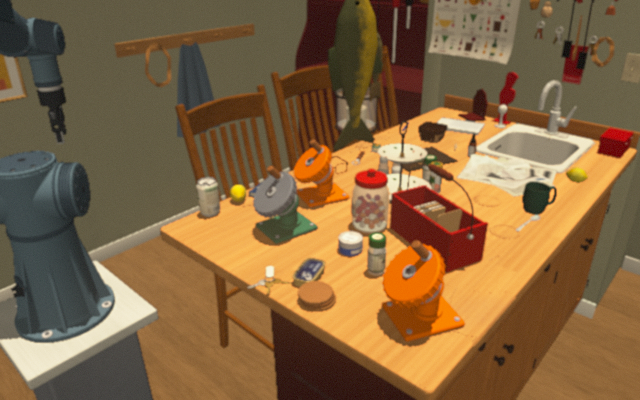

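View pics/top0.png

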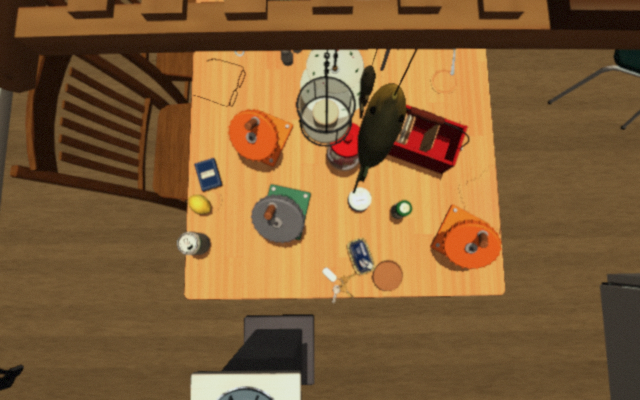

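Scene: the grey wheel with green mill is at (278,205) and the look-alikes are orange. In the top view the grey wheel is at (278,220) with its handle at (270,212), and the green plate shows at (290,195). Next I fit the pose.

```bash
cat > h.py <<'E'
from cell import robot
import cv2,numpy as np
from scipy.optimize import least_squares
from scipy.spatial.transform import Rotation as Rn
def cloud(c,p,d,rows=None):
    k=robot.calibration(c);K=np.array(k["K"]);D=np.array(k["distortion"])
    v,u=np.nonzero(d>0);z=d[v,u]
    n=cv2.undistortPoints(np.stack([u,v],1).astype(float)[:,None],K,D)[:,0]
    X=np.c_[n*z[:,None],z]
    return (X-np.array(k["t"]))@np.array(k["R"]),p[v,u].astype(int),u,v
E
python3 - <<'E'
from h import *
A=[];C=[];S=[]
for i,c in enumerate(["scene","top"]):
    f=np.load(f"pics/{c}0.npz");X,col,u,v=cloud(c,f["p"],f["d"])
    m=(np.linalg.norm(X[:,:2]-[590,-110],axis=1)<120)&(X[:,2]>4)&(X[:,2]<260)
    A.append(X[m]);C.append(col[m]);S.append(np.full(m.sum(),i))
A=np.vstack(A);C=np.vstack(C);S=np.hstack(S)
hsv=cv2.cvtColor(C[:,None].astype(np.uint8),cv2.COLOR_RGB2HSV)[:,0].astype(int)
grey=(hsv[:,1]<60)&(A[:,2]>60)
print(grey.sum(),[(grey&(S==i)).sum() for i in (0,1)])
# plane face fit with known tilt: params yaw, offset
def axes(y):
    R=Rn.from_euler('z',y).as_matrix();return R@[-.643,0,.766],R@[.766,0,.643],R@[0,1,0]
for sel in ([0],[1],[0,1]):
    P=A[grey&np.isin(S,sel)]
    best=min((least_squares(lambda q:P@axes(q[0])[0]-q[1],[y0,np.median(P@axes(y0)[0])],loss='cauchy',f_scale=2) for y0 in np.linspace(-.8,.8,9)),key=lambda r:r.cost)
    yaw,off=best.x;n,u,y=axes(yaw)
    F=P[abs(P@n-off)<5]
    a=F@u;b=F@y
    # circle: hull of inliers
    h=cv2.convexHull(np.c_[a,b].astype(np.float32))[:,0]
    r=least_squares(lambda q:np.hypot(h[:,0]-q[0],h[:,1]-q[1])-72,[a.mean(),b.mean()],loss='soft_l1',f_scale=2)
    ctr=r.x[0]*u+r.x[1]*y+off*n
    print(sel,"yaw",round(yaw,3),len(F),"face ctr",ctr.round(1),"hub",(ctr-26*n).round(1),"res",np.abs(r.fun).mean().round(1))
    hub=ctr-26*n
    Q=A-hub;s=Q@n;w=(s>38)&(s<85)&(np.hypot(Q@u,Q@y)<75)&(np.hypot(Q@u,Q@y)>28)
    for i in (0,1):
        k=w&(S==i);print("  handle pts",i,k.sum(),"u,y",np.median(Q[k]@u).round(1),np.median(Q[k]@y).round(1),"n max",s[k].max().round(1) if k.any() else None)
g=(hsv[:,0]>60)&(hsv[:,0]<95)&(hsv[:,1]>80)&(A[:,2]<22)
for i in (0,1):
    print("plate",cv2.minAreaRect(A[g&(S==i)][:,:2].astype(np.float32)),A[g&(S==i)][:,2].mean())
# hanging stuff overhead
f=np.load("pics/top0.npz");X,_,u,v=cloud("top",f["p"],f["d"])
m=(X[:,2]>230)&(X[:,0]>350)&(X[:,0]<850)&(abs(X[:,1]+110)<300);print("tall",m.sum(),X[m].min(0) if m.any() else'',X[m].max(0) if m.any() else'')
E
```

```text
3118 [np.int64(1389), np.int64(1729)]
[0] yaw -0.203 1081 face ctr [ 580.2 -111.   135.7] hub [ 596.6 -114.4  115.8] res 1.8
  handle pts 0 102 u,y 45.6 13.8 n max 77.3
  handle pts 1 109 u,y 52.6 18.1 n max 77.0
[1] yaw -0.229 1498 face ctr [ 583.1 -109.9  135.8] hub [ 599.4 -113.7  115.9] res 2.0
  handle pts 0 104 u,y 43.4 12.2 n max 79.4
  handle pts 1 112 u,y 50.3 17.3 n max 79.0
[0, 1] yaw -0.22 2565 face ctr [ 581.6 -110.2  135.3] hub [ 597.9 -113.8  115.4] res 1.1
  handle pts 0 104 u,y 44.9 12.8 n max 78.7
  handle pts 1 112 u,y 51.9 17.8 n max 78.3
plate ((660.4796142578125, -160.2047119140625), (111.77008819580078, 56.05085754394531), 38.19219207763672) 14.214279735562926
plate ((623.0354614257812, -117.58589935302734), (121.32013702392578, 139.8502960205078), 75.7166748046875) 12.173614875145171
tall 40166 [ 605.64692434 -409.98526159  298.91578699] [849.96704671 -32.73274045 957.88795775]
```

Request:
move_arm --pt "0 0 0.81 0.46 -1 0.2 1" --pt "0 0 0.81 0.46 -1 0.2 1" --pt "0 0 0.81 0.46 -1 0.2 1" --pt "0 0 0 0.46 -1 0.2 1" --pt "0 0 0 0.46 -1 0.1 1" --pt "0 0 0 0.46 -1 0.1 1" --pt "0 0 0 0.46 -1 0 1" --pt "0 0 0 0.46 -1 0 1" --pt "0 0 0 0.46 -1 0 1" --pt "0 0 0 0.46 -1 0 1" --pt "0 0 0 0.46 -1 0 1" --pt "0 0 0 0.46 -1 0 1" --pt "-0.222 -0.972 0 0.46 -1 0 1" --pt "-0.222 -0.972 0 0.46 -1 0 1" --pt "-0.222 -0.972 0 0.46 -1 0 1" --pt "-0.222 -0.972 0 0.46 -1 0 1" --pt "-0.222 -0.972 0 0.46 -1 0 1" --pt "-0.222 -0.972 0 0.46 -1 0 1" --pt "-0.222 -0.972 0 0.46 -1 0 1" --pt "0 0 0 0.46 -1 0 1" --grip_force 40

```text
time_s: 3.4
tool_pos: [488.7, 12.8, 272.1]
orientation: [0.34, 0.106, 0.934, -0.038]
contact_force: [0.4, 0.2, 0.4]
width: 85.4
finger_force: 0.0
```

Request:
move_arm --pt "0 0 0 0.4 -0.78 -0.06 1" --pt "0 0 0 0.4 -0.78 -0.06 1" --pt "0 0 0 0.4 -0.78 -0.06 1" --pt "0 0 0 0.4 -0.78 -0.06 1" --pt "0 0 0 0.4 -0.78 -0.06 1" --pt "0 0 0 0 0 0 1" --pt "0 0 0 0 0 0 1"

```text
time_s: 4.28
tool_pos: [539.4, -84.1, 265.5]
orientation: [0.339, 0.106, 0.934, -0.038]
contact_force: [-0.5, -0.2, -0.6]
width: 85.5
finger_force: 0.0
```

Run:
```python
from h import *
import json
yaw=-.225;R=Rn.from_euler('z',yaw).as_matrix();n,u,y=R@[-.643,0,.766],R@[.766,0,.643],R@[0,1,0]
fs=[]
for i in range(12):
    s=robot.read_state();fs.append(s["contact_force"]);p,d=robot.snapshot("wrist")
fs=np.array(fs);b=fs.mean(0);print("bias",b.round(2),fs.std(0).round(2));json.dump(b.tolist(),open("bias.json","w"))
w,*v=s["orientation"];Rt=Rn.from_quat([*v,w]).as_matrix();print(Rt.round(3));print("want z",-n,"y",y)
want=np.c_[np.cross(y,-n),y,-n];print("rotvec fix",(Rn.from_matrix(want@Rt.T).as_rotvec()).round(4))
k=robot.calibration("wrist");T=np.array(k["T_tool_cam"]);print(T.round(2))
vv,uu=np.nonzero(d>0);z=d[vv,uu]
nn=cv2.undistortPoints(np.stack([uu,vv],1).astype(float)[:,None],np.array(k["K"]),np.array(k["distortion"]))[:,0]
X=np.c_[nn*z[:,None],z]@T[:3,:3].T+T[:3,3];W=X@Rt.T+s["tool_pos"]
hub=np.array([598,-114,115.2]);Q=W-hub;h=Q@n;a=Q@u;b_=Q@y
w=(h>36)&(h<85)&(np.hypot(a,b_)<75)&(np.hypot(a,b_)>28);print("handle",w.sum(),a[w].min(),a[w].max(),b_[w].min(),b_[w].max(),np.percentile(h[w],98))
top=w&(h>70);print("top ctr",a[top].mean(),b_[top].mean())
f=(abs(h-26)<6)&(np.hypot(a,b_)<80);H=cv2.convexHull(np.c_[a[f],b_[f]].astype(np.float32))[:,0]
print("face h",np.median(h[f]),"plane tilt",np.linalg.lstsq(np.c_[a[f],b_[f],np.ones(f.sum())],h[f],rcond=None)[0].round(4))
r=least_squares(lambda q:np.hypot(H[:,0]-q[0],H[:,1]-q[1])-72,[0,0],loss='soft_l1',f_scale=2);print("wheel ctr",r.x,np.abs(r.fun).mean())
print("handle w/ n=56 TCP target from top ctr",hub+a[top].mean()*u+b_[top].mean()*y+56*n,"now",s["tool_pos"],s["time_s"])
cv2.imwrite("pics/w1.png",p[:,:,::-1])
```

```text
bias [-0.14 -0.03 -0.09] [0.48 0.37 0.47]
[[-0.747  0.223  0.627]
 [ 0.172  0.975 -0.143]
 [-0.643  0.001 -0.766]]
want z [ 0.62679261 -0.14345739 -0.766     ] y [0.22310636 0.97479411 0.        ]
rotvec fix [-0.0008 -0.0001  0.0003]
[[  -0.     -0.96   -0.29   74.37]
 [   1.     -0.      0.      0.74]
 [  -0.     -0.29    0.96 -124.46]
 [   0.      0.      0.      1.  ]]
handle 819 33.52455892663247 53.48861754347387 8.756414271661368 29.921535307228478 76.22374253717858
top ctr 43.11300074118445 19.490506956020152
face h 25.249061964186584 plane tilt [ 2.60000e-03 -4.10000e-03  2.53573e+01]
wheel ctr [-2.86094612  3.47386007] 1.5949659960079994
handle w/ n=56 TCP target from top ctr [599.44021498 -94.33514391 185.81765948] now [539.79139095 -84.40663098 265.84201973] 4.825
```

View pics/w1.png

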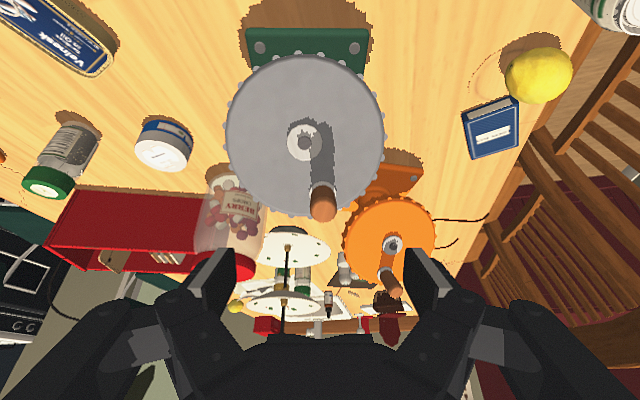

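The wrist view shows the grey wheel centred at (305,140), with its handle top at (323,207) between the fingers' columns. Approaching now.

Request:
move_arm --pt "0 0 0 0.48 -0.08 -0.64 1" --pt "0 0 0 0.48 -0.08 -0.64 1" --pt "0 0 0 0.48 -0.08 -0.64 1" --pt "0 0 0 0.48 -0.08 -0.64 1" --pt "0 0 0 0.48 -0.08 -0.64 1" --pt "0 0 0 0 0 0 1" --pt "0 0 0 0 0 0 0" --pt "0 0 0 0 0 0 -0.5" --pt "0 0 0 0 0 0 -1" --pt "0 0 0 0 0 0 -1" --pt "0 0 0 0 0 0 -1" --pt "0 0 0 0 0 0 -1" --pt "0 0 0 0 0 0 -1" --grip_force 50

```text
time_s: 6.5
tool_pos: [599.7, -94.5, 186.5]
orientation: [0.34, 0.106, 0.934, -0.038]
contact_force: [-7.9, 1.2, 5.9]
width: 20.5
finger_force: 48.4
```

Run:
```python
from h import *
fs=[]
for i in range(6):
    s=robot.read_state();fs.append(s["contact_force"]);p,d=robot.snapshot("wrist")
print(np.mean(fs,0).round(2),s["tool_pos"],s["width"],s["finger_force"],s["time_s"])
cv2.imwrite("pics/w2.png",p[:,:,::-1])
```

```text
[-7.84  1.05  6.31] [599.70483117 -94.48518834 186.55036513] 20.393921450786046 48.38600486051291 6.75
```

View pics/w2.png

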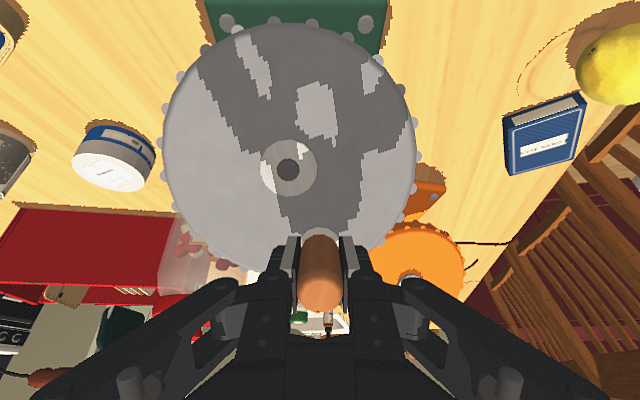

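The handle sits between the pads at (320,270), gripped at 20 mm opening. Next I plan the circle.

```bash
cat >> h.py <<'E'
yaw=-.225;RM=Rn.from_euler('z',yaw).as_matrix();n,u,y=RM@[-.643,0,.766],RM@[.766,0,.643],RM@[0,1,0]
def pt(q,r=50): return r*(np.cos(q)*u+np.sin(q)*y)
def rows(qs,p0=None,C=None):
    """rows along angles qs (first = present)"""
    P=np.array([pt(q) for q in qs]);cum=np.round((P-P[0])/25,2);return np.diff(cum,axis=0).round(2)
def rec(tag,N=4):
    import json
    f=[];
    for i in range(N):
        robot.snapshot("wrist");s=robot.read_state();f.append(s["contact_force"])
    f=np.mean(f,0);o=dict(tag=tag,f=f.tolist(),p=list(map(float,s["tool_pos"])),w=float(s["width"]))
    open("log.jsonl","a").write(json.dumps(o)+"\n")
    C=np.array([599.70,-94.49,186.55])-pt(.33);d=np.array(o["p"])-C;q=np.arctan2(d@y,d@u)
    t=-np.sin(q)*u+np.cos(q)*y;r=np.cos(q)*u+np.sin(q)*y
    print(tag,"q",q.round(3),"rad",np.hypot(d@u,d@y).round(1),"F_t,r,n",(f@t).round(2),(f@r).round(2),(f@n).round(2),"w",round(s["width"],1),"t",s["time_s"])
E
python3 - <<'E'
from h import *
R=rows(.33+np.radians(10)*np.arange(37))
for i in range(12): print(R[3*i:3*i+3].tolist())
E
```

```text
[[-0.03, 0.33, -0.09], [-0.09, 0.32, -0.13], [-0.12, 0.29, -0.15]]
[[-0.16, 0.24, -0.18], [-0.2, 0.21, -0.2], [-0.23, 0.15, -0.22]]
[[-0.25, 0.09, -0.22], [-0.27, 0.04, -0.23], [-0.27, -0.02, -0.21]]
[[-0.27, -0.09, -0.21], [-0.26, -0.14, -0.18], [-0.24, -0.19, -0.17]]
[[-0.22, -0.24, -0.13], [-0.18, -0.28, -0.1], [-0.15, -0.31, -0.06]]
[[-0.1, -0.33, -0.02], [-0.06, -0.34, 0.01], [-0.01, -0.35, 0.06]]
[[0.03, -0.33, 0.09], [0.08, -0.32, 0.12], [0.12, -0.28, 0.16]]
[[0.17, -0.25, 0.18], [0.2, -0.2, 0.2], [0.23, -0.16, 0.22]]
[[0.25, -0.09, 0.22], [0.26, -0.04, 0.22], [0.27, 0.03, 0.22]]
[[0.27, 0.08, 0.21], [0.26, 0.14, 0.18], [0.24, 0.19, 0.16]]
[[0.22, 0.24, 0.13], [0.19, 0.28, 0.1], [0.14, 0.31, 0.07]]
[[0.11, 0.33, 0.02], [0.06, 0.35, -0.02], [0.01, 0.34, -0.05]]
```

Request:
move_arm --pt "0 0 0 -0.03 0.33 -0.09 -1" --pt "0 0 0 -0.09 0.32 -0.13 -1" --pt "0 0 0 -0.12 0.29 -0.15 -1"

```text
time_s: 7.18
tool_pos: [593.7, -71.2, 177.1]
orientation: [0.34, 0.106, 0.934, -0.039]
contact_force: [-8.7, -3.7, 4.5]
width: 20.6
finger_force: 48.6
```

```bash
python3 -c "from h import *;rec('f1')"
```

```text
f1 q 0.883 rad 49.7 F_t,r,n 2.84 -0.98 11.07 w 20.6 t 7.375
```

Request:
move_arm --pt "0 0 0 -0.16 0.24 -0.18 -1" --pt "0 0 0 -0.2 0.21 -0.2 -1" --pt "0 0 0 -0.23 0.15 -0.22 -1"

```text
time_s: 7.75
tool_pos: [579.4, -56.6, 162.6]
orientation: [0.341, 0.106, 0.933, -0.039]
contact_force: [-6.3, -4.9, 6.1]
width: 20.4
finger_force: 49.0
```

```bash
python3 -c "from h import *;rec('f2')"
```

```text
f2 q 1.398 rad 49.7 F_t,r,n 2.79 -4.4 14.73 w 20.4 t 7.95
```

```bash
cat log.jsonl; python3 -c "
from h import *
for i in range(6):
    s=robot.read_state();print(np.round(s['contact_force'],1),np.round(s['tool_pos'],2),np.abs(s['joint_velocities']).max().round(4));robot.snapshot('wrist')"
```

```text
{"tag": "f1", "f": [-8.810211915738135, 3.0851410150369643, 6.668920948098151], "p": [592.9587426319237, -70.15868769444747, 176.35251562593405], "w": 20.586632468120662}
{"tag": "f2", "f": [-12.711333409501481, -1.0438403845198119, 9.02829093138524], "p": [578.1790797114655, -55.97308563632713, 161.49327636335656], "w": 20.38606601255346}
[-12.8  -0.7   8.9] [578.18 -55.97 161.49] 0.0037
[-13.5  -0.5   8.9] [578.17 -56.03 161.5 ] 0.0017
[-13.2  -0.7   7.8] [578.18 -56.01 161.48] 0.0019
[-12.1  -0.1   9.3] [578.17 -56.01 161.49] 0.0012
[-11.9  -1.2   8.5] [578.18 -55.98 161.5 ] 0.0008
[-13.2  -1.2   7.6] [578.16 -55.97 161.45] 0.0015
```

Request:
move_arm --pt "0 0 0 -0.25 0.09 -0.22 -1" --pt "0 0 0 -0.27 0.04 -0.23 -1" --pt "0 0 0 -0.27 -0.02 -0.21 -1"

```text
time_s: 8.62
tool_pos: [559.8, -53.6, 146.1]
orientation: [0.341, 0.106, 0.933, -0.039]
contact_force: [-1.9, -2.0, 4.9]
width: 20.4
finger_force: 49.3
```

Request:
move_arm --pt "0 0 0 -0.27 -0.09 -0.21 -1" --pt "0 0 0 -0.26 -0.14 -0.18 -1" --pt "0 0 0 -0.24 -0.19 -0.17 -1"

```text
time_s: 9.0
tool_pos: [540.4, -63.7, 132.1]
orientation: [0.341, 0.106, 0.933, -0.038]
contact_force: [-9.1, 3.7, 14.0]
width: 20.6
finger_force: 50.3
```

Request:
move_arm --pt "0 0 0 -0.22 -0.24 -0.13 -1" --pt "0 0 0 -0.18 -0.28 -0.1 -1" --pt "0 0 0 -0.15 -0.31 -0.06 -1"

```text
time_s: 9.38
tool_pos: [526.5, -84.2, 124.7]
orientation: [0.341, 0.105, 0.934, -0.038]
contact_force: [-6.4, 5.3, 12.0]
width: 20.3
finger_force: 50.4
```

Request:
move_arm --pt "0 0 0 -0.1 -0.33 -0.02 -1" --pt "0 0 0 -0.06 -0.34 0.01 -1" --pt "0 0 0 -0.01 -0.35 0.06 -1"

```text
time_s: 9.75
tool_pos: [521.7, -108.9, 125.4]
orientation: [0.34, 0.105, 0.934, -0.037]
contact_force: [-13.5, 9.2, 17.9]
width: 20.3
finger_force: 51.3
```

Request:
move_arm --pt "0 0 0 0.02 -0.33 0.1 -1" --pt "0 0 0 0.07 -0.32 0.13 -1" --pt "0 0 0 0.11 -0.28 0.17 -1"

```text
time_s: 10.12
tool_pos: [526.2, -131.4, 133.9]
orientation: [0.339, 0.105, 0.934, -0.036]
contact_force: [8.9, 6.6, -7.8]
width: 20.4
finger_force: 49.1
```

Request:
move_arm --pt "0 0 0 0.17 -0.25 0.18 -1" --pt "0 0 0 0.2 -0.2 0.2 -1" --pt "0 0 0 0.23 -0.16 0.22 -1"

```text
time_s: 10.5
tool_pos: [540.5, -147.7, 148.5]
orientation: [0.338, 0.106, 0.934, -0.038]
contact_force: [-10.0, 2.0, 2.8]
width: 20.6
finger_force: 51.0
```

Request:
move_arm --pt "0 0 0 0.25 -0.09 0.22 -1" --pt "0 0 0 0.26 -0.04 0.22 -1" --pt "0 0 0 0.27 0.03 0.22 -1"

```text
time_s: 10.88
tool_pos: [560.8, -151.6, 165.9]
orientation: [0.339, 0.106, 0.934, -0.039]
contact_force: [-5.0, -3.3, -1.1]
width: 20.6
finger_force: 50.4
```

Request:
move_arm --pt "0 0 0 0.27 0.08 0.21 -1" --pt "0 0 0 0.26 0.14 0.18 -1" --pt "0 0 0 0.24 0.19 0.16 -1"

```text
time_s: 11.25
tool_pos: [580.7, -141.6, 180.3]
orientation: [0.34, 0.106, 0.934, -0.039]
contact_force: [-0.7, -3.9, -1.9]
width: 20.6
finger_force: 50.2
```

Request:
move_arm --pt "0 0 0 0.22 0.24 0.13 -1" --pt "0 0 0 0.19 0.28 0.1 -1" --pt "0 0 0 0.14 0.31 0.07 -1"

```text
time_s: 11.62
tool_pos: [594.8, -120.7, 187.9]
orientation: [0.34, 0.106, 0.934, -0.039]
contact_force: [7.4, -4.0, -7.5]
width: 20.7
finger_force: 49.3
```

Request:
move_arm --pt "0 0 0 0.11 0.33 0.02 -1" --pt "0 0 0 0.06 0.35 -0.02 -1" --pt "0 0 0 0.01 0.34 -0.05 -1"

```text
time_s: 12.0
tool_pos: [599.5, -94.8, 186.7]
orientation: [0.34, 0.106, 0.933, -0.038]
contact_force: [8.4, -3.3, -5.9]
width: 20.4
finger_force: 49.4
```

Request:
move_arm --pt "0 0 0 -0.03 0.33 -0.09 -1" --pt "0 0 0 -0.09 0.32 -0.13 -1" --pt "0 0 0 -0.12 0.29 -0.15 -1"

```text
time_s: 12.38
tool_pos: [593.2, -70.8, 177.0]
orientation: [0.34, 0.106, 0.934, -0.038]
contact_force: [6.6, -2.5, -7.3]
width: 20.2
finger_force: 49.3
```

Request:
move_arm --pt "0 0 0 -0.16 0.24 -0.18 -1" --pt "0 0 0 -0.2 0.21 -0.2 -1" --pt "0 0 0 -0.23 0.15 -0.22 -1"

```text
time_s: 12.75
tool_pos: [577.9, -56.0, 161.6]
orientation: [0.34, 0.106, 0.934, -0.038]
contact_force: [4.1, -3.9, -4.5]
width: 20.5
finger_force: 49.8
```

```bash
python3 -c "from h import *;rec('e',3);s=robot.read_state();print(s['joint_positions'],s['contact_force'],s['tool_pos'])"
```

```text
e q 1.437 rad 49.6 F_t,r,n 3.34 -2.4 -0.53 w 20.2 t 12.9
[-0.34044471 -0.01817409  2.18353821  0.25900312  0.29522882 -1.90711985] [-2.90350943 -0.84731619 -4.32018921] [576.64655665 -55.42980704 160.37041096]
```

Request:
move_arm --pt "0 0 0 0.23 -0.15 0.22 -1" --pt "0 0 0 0.2 -0.21 0.2 -1" --pt "0 0 0 0.16 -0.24 0.18 -1"

```text
time_s: 13.28
tool_pos: [592.9, -70.3, 176.6]
orientation: [0.339, 0.106, 0.934, -0.037]
contact_force: [4.5, 2.8, -9.6]
width: 20.5
finger_force: 49.6
```

Request:
move_arm --pt "0 0 0 0.12 -0.29 0.15 -1" --pt "0 0 0 0.09 -0.32 0.13 -1" --pt "0 0 0 0.03 -0.33 0.09 -1"

```text
time_s: 13.65
tool_pos: [599.5, -94.3, 186.6]
orientation: [0.34, 0.106, 0.934, -0.038]
contact_force: [5.5, 2.8, -7.7]
width: 20.3
finger_force: 49.7
```

Request:
move_arm --pt "0 0 0 -0.01 -0.34 0.05 -1" --pt "0 0 0 -0.06 -0.35 0.02 -1" --pt "0 0 0 -0.11 -0.33 -0.02 -1"

```text
time_s: 14.02
tool_pos: [595.1, -120.2, 188.0]
orientation: [0.34, 0.106, 0.934, -0.038]
contact_force: [9.0, 1.2, -8.6]
width: 20.4
finger_force: 49.5
```

Request:
move_arm --pt "0 0 0 -0.14 -0.31 -0.07 -1" --pt "0 0 0 -0.19 -0.28 -0.1 -1" --pt "0 0 0 -0.22 -0.24 -0.13 -1"

```text
time_s: 14.4
tool_pos: [581.3, -141.1, 180.8]
orientation: [0.34, 0.106, 0.934, -0.038]
contact_force: [4.9, 3.3, -6.0]
width: 20.4
finger_force: 49.9
```

Request:
move_arm --pt "0 0 0 -0.24 -0.19 -0.16 -1" --pt "0 0 0 -0.26 -0.14 -0.18 -1" --pt "0 0 0 -0.27 -0.08 -0.21 -1"

```text
time_s: 14.78
tool_pos: [562.1, -151.5, 167.1]
orientation: [0.34, 0.106, 0.934, -0.038]
contact_force: [6.0, 1.8, -5.1]
width: 20.4
finger_force: 49.8
```

Request:
move_arm --pt "0 0 0 -0.27 -0.03 -0.22 -1" --pt "0 0 0 -0.26 0.04 -0.22 -1" --pt "0 0 0 -0.25 0.09 -0.22 -1"

```text
time_s: 15.15
tool_pos: [542.9, -149.2, 151.0]
orientation: [0.341, 0.106, 0.933, -0.038]
contact_force: [8.9, 3.2, -6.3]
width: 20.5
finger_force: 49.6
```

Request:
move_arm --pt "0 0 0 -0.23 0.16 -0.22 -1" --pt "0 0 0 -0.2 0.2 -0.2 -1" --pt "0 0 0 -0.17 0.25 -0.18 -1"

```text
time_s: 15.52
tool_pos: [527.9, -134.5, 136.0]
orientation: [0.341, 0.106, 0.933, -0.039]
contact_force: [10.8, -1.0, -10.3]
width: 20.6
finger_force: 49.3
```

```bash
python3 -c "from h import *;rec('r7',2);s=robot.read_state();print(s['joint_positions'],s['tool_pos'],s['orientation'])"
```

```text
r7 q -2.296 rad 50.3 F_t,r,n -2.11 -0.97 -6.84 w 20.6 t 15.625
[-0.60387608 -0.05212947  2.28772051  0.7929431   0.34110425 -2.62937885] [ 527.18194074 -133.15250697  135.02759408] [ 0.33985351  0.10574894  0.93374318 -0.03795293]
```

Request:
move_arm --pt "0 0 0 -0.12 0.28 -0.16 -1" --pt "0 0 0 -0.08 0.32 -0.12 -1" --pt "0 0 0 -0.03 0.33 -0.09 -1"

```text
time_s: 16.0
tool_pos: [521.5, -110.1, 126.0]
orientation: [0.34, 0.106, 0.934, -0.038]
contact_force: [6.8, -2.8, -6.1]
width: 20.2
finger_force: 50.1
```

Request:
move_arm --pt "0 0 0 0.01 0.35 -0.06 -1" --pt "0 0 0 0.06 0.34 -0.01 -1" --pt "0 0 0 0.1 0.33 0.02 -1"

```text
time_s: 16.38
tool_pos: [526.1, -84.7, 124.9]
orientation: [0.34, 0.106, 0.933, -0.039]
contact_force: [10.2, -5.2, -10.9]
width: 20.3
finger_force: 49.4
```

Request:
move_arm --pt "0 0 0 0.15 0.31 0.06 -1" --pt "0 0 0 0.18 0.28 0.1 -1" --pt "0 0 0 0.22 0.24 0.13 -1"

```text
time_s: 16.75
tool_pos: [539.8, -64.0, 132.1]
orientation: [0.34, 0.106, 0.934, -0.039]
contact_force: [6.2, -6.0, -8.8]
width: 20.0
finger_force: 50.0
```

Request:
move_arm --pt "0 0 0 0.24 0.19 0.17 -1" --pt "0 0 0 0.26 0.14 0.18 -1" --pt "0 0 0 0.27 0.09 0.21 -1"

```text
time_s: 17.12
tool_pos: [558.6, -53.7, 145.5]
orientation: [0.34, 0.106, 0.934, -0.038]
contact_force: [7.3, -11.1, -13.6]
width: 20.4
finger_force: 50.0
```

Request:
move_arm --pt "0 0 0 0.27 0.02 0.21 -1" --pt "0 0 0 0.27 -0.04 0.23 -1" --pt "0 0 0 0.25 -0.09 0.22 -1"

```text
time_s: 17.5
tool_pos: [577.1, -55.5, 160.8]
orientation: [0.338, 0.106, 0.934, -0.038]
contact_force: [-3.4, -3.7, -6.8]
width: 20.8
finger_force: 51.2
```

Request:
move_arm --pt "0 0 0 0.23 -0.15 0.22 -1" --pt "0 0 0 0.2 -0.21 0.2 -1" --pt "0 0 0 0.16 -0.24 0.18 -1"

```text
time_s: 17.88
tool_pos: [593.1, -70.7, 176.9]
orientation: [0.339, 0.106, 0.934, -0.038]
contact_force: [5.6, 0.6, -14.6]
width: 20.4
finger_force: 50.2
```

Request:
move_arm --pt "0 0 0 0.12 -0.29 0.15 -1" --pt "0 0 0 0.09 -0.32 0.13 -1" --pt "0 0 0 0.03 -0.33 0.09 -1"

```text
time_s: 18.25
tool_pos: [599.5, -94.4, 186.7]
orientation: [0.34, 0.106, 0.934, -0.038]
contact_force: [6.6, 2.4, -12.2]
width: 20.4
finger_force: 50.4
```

```bash
cat > data.txt <<'E'
1 593.7 -71.2 177.1 -8.7 -3.7 4.5
1 579.4 -56.6 162.6 -6.3 -4.9 6.1
1 559.8 -53.6 146.1 -1.9 -2.0 4.9
1 540.4 -63.7 132.1 -9.1 3.7 14.0
1 526.5 -84.2 124.7 -6.4 5.3 12.0
1 521.7 -108.9 125.4 -13.5 9.2 17.9
1 526.2 -131.4 133.9 8.9 6.6 -7.8
1 540.5 -147.7 148.5 -10.0 2.0 2.8
1 560.8 -151.6 165.9 -5.0 -3.3 -1.1
1 580.7 -141.6 180.3 -0.7 -3.9 -1.9
1 594.8 -120.7 187.9 7.4 -4.0 -7.5
1 599.5 -94.8 186.7 8.4 -3.3 -5.9
1 593.2 -70.8 177.0 6.6 -2.5 -7.3
1 577.9 -56.0 161.6 4.1 -3.9 -4.5
-1 592.9 -70.3 176.6 4.5 2.8 -9.6
-1 599.5 -94.3 186.6 5.5 2.8 -7.7
-1 595.1 -120.2 188.0 9.0 1.2 -8.6
-1 581.3 -141.1 180.8 4.9 3.3 -6.0
-1 562.1 -151.5 167.1 6.0 1.8 -5.1
-1 542.9 -149.2 151.0 8.9 3.2 -6.3
-1 527.9 -134.5 136.0 10.8 -1.0 -10.3
-1 521.5 -110.1 126.0 6.8 -2.8 -6.1
-1 526.1 -84.7 124.9 10.2 -5.2 -10.9
-1 539.8 -64.0 132.1 6.2 -6.0 -8.8
-1 558.6 -53.7 145.5 7.3 -11.1 -13.6
-1 577.1 -55.5 160.8 -3.4 -3.7 -6.8
-1 593.1 -70.7 176.9 5.6 .6 -14.6
-1 599.5 -94.4 186.7 6.6 2.4 -12.2
E
cat > fit.py <<'E'
from h import *
D=np.loadtxt("data.txt");s=D[:,0];P=D[:,1:4];F=D[:,4:]
a=P@u;b=P@y;c=least_squares(lambda q:np.hypot(a-q[0],b-q[1])-q[2],[a.mean(),b.mean(),50]).x
nn=np.linalg.lstsq(np.c_[a-c[0],b-c[1],np.ones(len(a))],P@n,rcond=None)[0]
hub=c[0]*u+c[1]*y+(nn[2]-56)*n;print("circle r",c[2].round(2),"hub",hub.round(1),"n tilt",nn.round(4))
q=np.arctan2(b-c[1],a-c[0]);t=-np.sin(q)[:,None]*u+np.cos(q)[:,None]*y;r=np.cos(q)[:,None]*u+np.sin(q)[:,None]*y
Ft=(F*t).sum(1);Fr=(F*r).sum(1);Fn=F@n
for x in zip(s,q.round(2),Ft.round(1),Fr.round(1),Fn.round(1)):print(*map(float,x))
f=least_squares(lambda v:-s*v[0]+v[1]*np.sin(q)+v[2]*np.cos(q)-Ft,[3,0,0],loss='soft_l1',f_scale=.8)
d=np.arctan2(f.x[2],f.x[1]);cov=np.linalg.inv(f.jac.T@f.jac)*np.mean(f.fun**2)
print("drag",f.x[0].round(2),"W",np.hypot(*f.x[1:]).round(2),"delta",d.round(3),"q*",(np.pi-d).round(3),"mod",((np.pi-d+np.pi)%(2*np.pi)-np.pi).round(3),"sd",np.sqrt(np.diag(cov)).round(2),"res",f.fun.std().round(2))
E
python3 fit.py
```

```text
circle r 50.04 hub [ 595.8 -110.6  113.5] n tilt [ 8.000000e-04 -4.700000e-03 -2.463159e+02]
1.0 0.86 -1.4 -6.1 8.4
1.0 1.36 -1.3 -6.0 7.9
1.0 1.89 -1.2 -2.9 4.7
1.0 2.41 -2.2 -0.1 17.0
1.0 2.93 -4.1 -1.2 14.0
1.0 -2.84 -5.7 -1.6 23.5
1.0 -2.35 -5.5 -6.4 -10.6
1.0 -1.82 -5.8 1.8 8.7
1.0 -1.27 -5.0 3.0 1.8
1.0 -0.73 -3.7 1.9 -1.6
1.0 -0.2 -1.9 1.8 -11.0
1.0 0.33 -2.3 2.4 -10.3
1.0 0.87 -1.1 -0.3 -10.1
1.0 1.4 -1.3 -2.7 -6.6
-1.0 0.88 4.9 0.8 -9.8
-1.0 0.34 4.2 0.1 -8.9
-1.0 -0.19 3.3 0.4 -12.1
-1.0 -0.72 2.7 -3.4 -7.2
-1.0 -1.24 1.9 -2.6 -7.4
-1.0 -1.74 1.1 -5.4 -9.9
-1.0 -2.27 0.3 -2.1 -14.8
-1.0 -2.82 1.7 -1.2 -9.3
-1.0 2.95 2.4 -2.0 -15.5
-1.0 2.42 3.4 -2.9 -11.5
-1.0 1.91 4.4 -8.2 -16.6
-1.0 1.43 5.6 -5.2 -3.6
-1.0 0.87 5.2 -2.0 -14.6
-1.0 0.34 4.7 -1.9 -13.1
drag 3.17 W 2.19 delta 0.484 q* 2.658 mod 2.658 sd [0.09 0.12 0.13] res 0.37
```

Request:
move_arm --pt "0 0 0 -0.03 0.33 -0.09 -1" --pt "0 0 0 -0.09 0.32 -0.13 -1" --pt "0 0 0 -0.12 0.29 -0.15 -1" --pt "0 0 0 -0.16 0.24 -0.18 -1" --pt "0 0 0 -0.2 0.21 -0.2 -1" --pt "0 0 0 -0.23 0.15 -0.22 -1" --pt "0 0 0 -0.25 0.09 -0.22 -1" --pt "0 0 0 -0.27 0.04 -0.23 -1" --pt "0 0 0 -0.27 -0.02 -0.21 -1"

```text
time_s: 19.38
tool_pos: [559.8, -53.6, 146.6]
orientation: [0.341, 0.106, 0.933, -0.038]
contact_force: [16.9, -2.0, -20.2]
width: 20.3
finger_force: 49.7
```

Request:
move_arm --pt "0 0 0 -0.27 -0.09 -0.21 -1"

```text
time_s: 19.5
tool_pos: [552.8, -55.7, 141.2]
orientation: [0.341, 0.106, 0.933, -0.038]
contact_force: [11.9, 2.4, -14.6]
width: 20.4
finger_force: 50.5
```

Request:
move_arm --pt "0 0 0 -0.26 -0.14 -0.18 -1"

```text
time_s: 19.62
tool_pos: [546.2, -59.1, 136.5]
orientation: [0.34, 0.106, 0.934, -0.038]
contact_force: [15.7, -0.2, -18.5]
width: 20.0
finger_force: 50.0
```

Request:
move_arm --pt "0 0 0 -0.24 -0.19 -0.17 -1"

```text
time_s: 19.75
tool_pos: [540.1, -63.9, 132.4]
orientation: [0.34, 0.106, 0.934, -0.038]
contact_force: [9.1, 1.5, -12.4]
width: 20.5
finger_force: 50.9
```

Request:
move_arm --pt "0 0 0 -0.22 -0.24 -0.13 -1"

```text
time_s: 19.88
tool_pos: [534.6, -69.9, 129.1]
orientation: [0.34, 0.106, 0.934, -0.038]
contact_force: [13.8, 1.3, -16.8]
width: 20.6
finger_force: 50.5
```

Request:
move_arm --pt "0 0 0 -0.18 -0.28 -0.1 -1"

```text
time_s: 20.0
tool_pos: [529.9, -76.9, 126.5]
orientation: [0.34, 0.106, 0.934, -0.038]
contact_force: [7.4, 2.5, -11.3]
width: 20.3
finger_force: 51.0
```

Request:
move_arm --pt "0 0 0 -0.15 -0.31 -0.06 -1"

```text
time_s: 20.12
tool_pos: [526.1, -84.6, 125.0]
orientation: [0.34, 0.106, 0.934, -0.038]
contact_force: [10.9, 2.3, -14.6]
width: 20.5
finger_force: 50.8
```

Request:
move_arm --pt "0 0 0 -0.1 -0.33 -0.02 -1"

```text
time_s: 20.25
tool_pos: [523.5, -92.8, 124.4]
orientation: [0.34, 0.105, 0.934, -0.038]
contact_force: [8.3, 4.0, -12.9]
width: 20.1
finger_force: 51.0
```

Request:
move_arm --pt "0 0 0 0.1 0.33 0.02 -1" --pt "0 0 0 0.15 0.31 0.06 -1"

```text
time_s: 20.5
tool_pos: [529.6, -77.5, 126.3]
orientation: [0.34, 0.106, 0.934, -0.039]
contact_force: [3.6, -2.2, -11.2]
width: 20.2
finger_force: 51.5
```

Request:
move_arm --pt "0 0 0 0.18 0.28 0.1 -1"

```text
time_s: 20.62
tool_pos: [534.2, -70.3, 128.8]
orientation: [0.34, 0.106, 0.934, -0.039]
contact_force: [8.0, -3.3, -15.8]
width: 20.2
finger_force: 50.8
```

Request:
move_arm --pt "0 0 0 0.22 0.24 0.13 -1"

```text
time_s: 20.75
tool_pos: [539.8, -64.2, 132.1]
orientation: [0.34, 0.106, 0.934, -0.038]
contact_force: [5.3, -2.6, -12.1]
width: 20.2
finger_force: 51.2
```

Request:
move_arm --pt "0 0 0 0.24 0.19 0.17 -1"

```text
time_s: 20.88
tool_pos: [545.7, -59.3, 136.2]
orientation: [0.34, 0.106, 0.934, -0.038]
contact_force: [11.1, -4.3, -18.7]
width: 20.3
finger_force: 50.5
```

Request:
move_arm --pt "0 0 0 0.26 0.14 0.18 -1"

```text
time_s: 21.0
tool_pos: [552.3, -55.9, 140.7]
orientation: [0.34, 0.106, 0.934, -0.038]
contact_force: [5.6, -4.2, -13.5]
width: 20.3
finger_force: 51.2
```

Request:
move_arm --pt "0 0 0 0.27 0.09 0.21 -1"

```text
time_s: 21.12
tool_pos: [559.0, -53.8, 145.9]
orientation: [0.34, 0.106, 0.934, -0.038]
contact_force: [8.7, -5.2, -17.1]
width: 20.6
finger_force: 50.7
```

```bash
cat >> data.txt <<'E'
1 559.8 -53.6 146.6 16.9 -2.0 -20.2
1 552.8 -55.7 141.2 11.9 2.4 -14.6
1 546.2 -59.1 136.5 15.7 -.2 -18.5
1 540.1 -63.9 132.4 9.1 1.5 -12.4
1 534.6 -69.9 129.1 13.8 1.3 -16.8
1 529.9 -76.9 126.5 7.4 2.5 -11.3
1 526.1 -84.6 125.0 10.9 2.3 -14.6
1 523.5 -92.8 124.4 8.3 4.0 -12.9
-1 534.2 -70.3 128.8 8.0 -3.3 -15.8
-1 539.8 -64.2 132.1 5.3 -2.6 -12.1
-1 545.7 -59.3 136.2 11.1 -4.3 -18.7
-1 552.3 -55.9 140.7 5.6 -4.2 -13.5
-1 559.0 -53.8 145.9 8.7 -5.2 -17.1
E
python3 fit.py | sed -n '1p;29,$p'
python3 -c "
from h import *
s=robot.read_state();print(s['tool_pos'])
print(rows(1.90+np.array([0,.15,.3,.45,.6,.7])).tolist(),rows([1.9,2.6,2.65,2.7,2.75]).tolist())"
```

```text
circle r 50.02 hub [ 595.8 -110.7  113.5] n tilt [-7.00000e-04 -3.70000e-03 -2.46272e+02]
-1.0 0.34 4.7 -1.9 -13.1
1.0 1.88 -0.5 1.7 -26.4
1.0 2.06 -1.6 4.8 -18.3
1.0 2.24 -1.9 2.7 -24.0
1.0 2.41 -1.7 3.4 -15.0
1.0 2.59 -3.3 2.9 -21.3
1.0 2.77 -3.0 3.5 -12.9
1.0 2.94 -4.3 2.5 -17.7
1.0 3.12 -5.7 2.9 -14.5
-1.0 2.6 3.1 2.4 -17.6
-1.0 2.43 3.2 1.7 -13.0
-1.0 2.25 3.4 0.6 -21.9
-1.0 2.08 4.7 -0.7 -14.5
-1.0 1.9 4.4 -1.8 -19.3
drag 3.11 W 2.28 delta 0.497 q* 2.644 mod 2.644 sd [0.09 0.13 0.14] res 0.48
[558.9914445  -53.76193152 145.87836171]
[[-0.23, -0.07, -0.18], [-0.23, -0.11, -0.16], [-0.21, -0.15, -0.15], [-0.2, -0.18, -0.12], [-0.12, -0.15, -0.08]] [[-0.99, -0.66, -0.69], [-0.06, -0.07, -0.03], [-0.05, -0.08, -0.03], [-0.05, -0.09, -0.02]]
```

Request:
move_arm --pt "0 0 0 -0.23 -0.07 -0.18 -1" --pt "0 0 0 -0.23 -0.11 -0.16 -1" --pt "0 0 0 -0.21 -0.15 -0.15 -1" --pt "0 0 0 -0.2 -0.18 -0.12 -1" --pt "0 0 0 -0.1 -0.11 -0.06 -1" --pt "0 0 0 -0.07 -0.11 -0.07 -1" --pt "0 0 0 0 0 0 -1" --pt "0 0 0 0 0 0 -1" --pt "0 0 0 0 0 0 -1" --pt "0 0 0 0 0 0 -1"

```text
time_s: 22.38
tool_pos: [533.2, -71.9, 128.1]
orientation: [0.341, 0.106, 0.933, -0.038]
contact_force: [1.6, 2.1, -3.6]
width: 20.4
finger_force: 53.4
```

Run:
```python
from h import *
rec('end',3)
s=robot.read_state();d=np.array(s["tool_pos"])-[595.8,-110.7,113.5]
print("q circle",np.arctan2(d@y,d@u),np.abs(s["joint_velocities"]).max(),s["finger_force"])
p,_=robot.snapshot("wrist");cv2.imwrite("pics/w3.png",p[:,:,::-1])
p,_=robot.snapshot("scene");cv2.imwrite("pics/s3.png",cv2.resize(p[120:330,180:500],None,fx=2,fy=2)[:,:,::-1])
```

```text
end q 2.651 rad 49.7 F_t,r,n -1.88 1.34 -2.77 w 20.2 t 22.525
q circle 2.6447202128644327 0.0010825638131297375 53.408622150309384
```

View pics/w3.png

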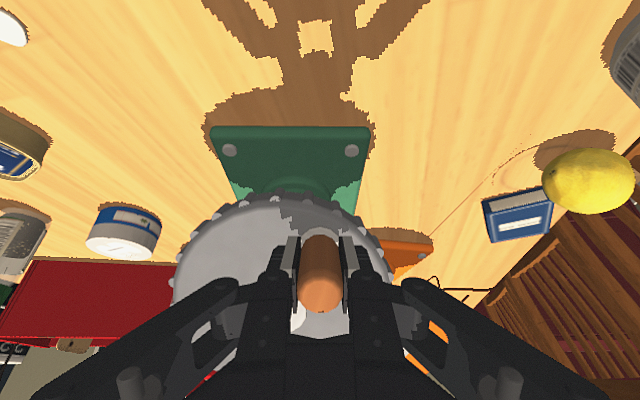

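View pics/s3.png

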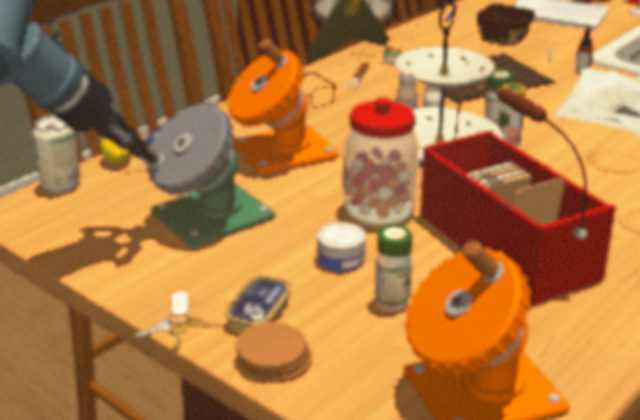

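The wrist view shows the handle still between the pads at (320,270). The scene view shows everything around it undisturbed. The wheel is still at q≈2.645, so I'm handing in.

```bash
python3 -c "from cell import robot;print(robot.close_job())"
```

```text
the job is handed in; nothing more can be done
None
```

The job is handed in, though the result was not reported back: I turned the wheel more than one full turn each way, measured its heavy side to within about 0.06 rad, and left that side at the lowest point of the slope (q ≈ 2.65), with the wheel still and the handle gripped.

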